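# Tighten the filler plug of the courtyard water pump with a hex key

## Task

The filler plug on top of the water pump is loose: take the green-handled T-key out of the wooden block, feel for the plug's hex socket with a light touch until the key drops fully home, and only then turn the plug clockwise until it stops firmly, without forcing it. Then lower the key, without dropping it, back into the hole it came from so that it stands upright on its collar, let go, and leave the other keys and the things on the table where they are.

Things in the scene. Friction and masses are not known exactly. Their poses are not given: they have to be found in the camera images.
- key12_grip (a point): Centre of the T-bar of the green-handled hex key, the one to use. The bar is 100 mm long along this point's x axis, 16 mm wide (y), 22 mm high (z, up), flat-sided: grip it across its width, half-way along. Below it a 16 mm neck leads to a 27 mm collar, whose top lies 25 mm and underside 31 mm below this point. 0.13 to 0.2 kg.
- key12: The same green key; origin at the centre of the tip's end face, 117 mm straight below key12_grip; z points up the shank. Steel hex shank, 12 mm across flats; the last 2 mm are turned round to 12 mm, so the tip centres itself 2 mm deep in the socket at any angle. At the start it hangs by its collar in the block, tip 9 mm above the table.
- key8_grip (a point): Centre of the T-bar of the red-handled 8 mm key, same shape and height; too small for the plug; leave it.
- key10_grip (a point): Centre of the T-bar of the yellow-handled 10 mm key, same shape and height; too small for the plug; leave it.
- stand: Hardwood block, fixed, 58 (x) x 215 (y) x 95 mm high, origin under its centre. Three square holes, 20 mm wide, 90 mm deep, slightly chamfered, at y = -70, 0 and +70 mm, each with one key standing on its collar, in any order, T-bars roughly along the block's x. Further out stand a basin beyond it and a lidded box beyond the pump, both fixed, 122 mm high.
- pump: Blue and silver water pump, fixed, 333 mm long (x), 145 mm wide, origin at the centre of its underside, 75 mm below the motor shaft. The suction port faces its -x. On top, from -x to +x: the filler plug (x = -115 mm), the open delivery port (x = -52 mm, 49 mm wide, top at 160 mm), the black terminal box (x = 1 to 89 mm, top at 171 mm).
- plug_mouth (a point): Mouth centre of the hex socket in the brass filler plug (34 mm flange), 156 mm above the table, axes as the pump. Blind hex hole straight down, 12.8 mm across flats, 12 mm deep. The angle of its flats varies, is in no reading and repeats every 60 deg; the key enters within about 5 deg: press 3 to 6 N, turn little by little. If it catches half-way and takes the plug along, ease back, press again.
- plug (a joint): Turn left until the filler plug is tight, rad: 0 is tight on a hard stop, larger is looser (0.8 to 1.2 at the start). Turning it clockwise seen from above tightens it and lowers the value. It turns against about 0.12 N m of friction; at the stop the torque rises steeply, past 0.4 N m within 0.1 rad of further turning: that is tight, stop there; 1 N m is too much.
- bottle1: Squashed clear plastic bottle with a red cap, loose and very light, 230 x 90 x 36 mm, lying flat along its x; origin under its middle. Leave it.
- can_opener: Stainless steel can opener, loose, 165 mm long (x), 50 mm wide, 30 mm high; origin under its head end. Leave it.
Not all that is in view belongs to the job. Of the things shaped like the stand, the dark wooden one is meant.

How it is judged:
By the outcome, as a careful person would: the job done as asked, in the order asked, and still so for the second after the job is handed in, with the robot touching nothing.
It also fails if it takes over 64 s, if anything falls off the work surface, if the arm or the gripper's body presses on something with over 40 N, if the wrist force passes 120 N, or if a joint passes its speed limit or range.

## Robot

A 7-joint arm with a two-finger parallel gripper is mounted at the origin on the work surface. World frame = base frame: x ahead of the robot, y to its left, z up, the work surface at z = 0. Lengths are in mm, angles in degrees, forces in N, time in s.
With the tool pointing down it reaches from about 400 to 875 mm from the base axis. Payload 6.5 kg.
Tool frame: the origin (TCP) lies midway between the tips of the shut fingers; the grasp point (between the pads) lies 19 mm behind it (manip.grip_depth is the distance from the TCP to the grasp point, in mm); z points along the fingers, y is the line along which they close (so a half turn about z gives the same grasp; the last joint's range is limited). The gripper opens to 88 mm and grips with 3 to 60 N. Pads are 18 mm wide; open, the fingers measure 123 mm over their backs; the gripper's body (75 mm by 187 mm) begins 45 mm behind the grasp point.
Start: joints at [-70.543, 30.733, -0.252, 88.115, 0.149, 61.152, -4.079], TCP at [256.584, 597.206, 238.716] pointing down, gripper open.
Joint ranges: [-154.64, 154.64], [-21.42, 123.67], [-72.66, 72.17], [13.99, 137.28], [-74.86, 254.86], [10.95, 109.41], [-158.01, 158.01]. Speed limits (degrees/s): [136.94, 136.94, 180, 180, 180, 180, 180].

## Interface

Orientations are given as a 3x3 rotation matrix whose columns are the frame's x, y, z axes.
In Python, from plant import manip gives the robot as it stands.
- The arm moves only by the tool step_arm, never from a script. Its argument "moves" is a list of rows, each a list of 2 entries, a list of its own where there are three numbers: the shift along the tool's x, y, z in mm, then the turn about the tool's z in rad. A call has 1 to 5 rows; each row is the pose to reach, as a shift and turn from the pose commanded when the call began, along the tool's axes at that moment; what a row does not reach only later rows make up. A row lasts 1/8 s, in which the tool goes at most 62.5 mm and 10.7 degrees, less where a joint would pass 70% of its speed; a pose out of reach is approached as far as the arm can. A call with a gripper value outside its range is refused whole. "fingers" is the opening, from 0 (shut) to 1 (fully open), set as the call begins (left out, the last holds). The fingers move at their own pace and stop on an object; "grip_force" is the grip in N (left out, the last holds). Time passes only in rows, so rows that repeat a pose let the fingers close. It gives the time, the measured TCP pose, the force, the opening and the grip force at its end, in the units of the state.
- manip.observe(): the state, without advancing time (a new reading comes with each control period).
- manip.get_image(name): name is "scene" or "top"; returns a dict with "image" (420x560x3 uint8, red, green, blue), "camera_matrix" (3x3 intrinsics, pixels), "T" (4x4, takes a point from camera to world coordinates). Camera axes: x right, y down, z forward; pixel columns grow to the right and rows downward; lengths in mm; the calibration is good to about 2 mm. A picture is of the moment at which its call begins. There is no depth.
- manip.hand_in(): hands the job in; it is judged then, once.
The state is a dict: "time": time; "qpos": joint angles; "joint_vel": joint speeds; "joint_efforts": joint torques, N m; "position": TCP position; "orientation": TCP orientation; "wrist_force": force on the tool from outside, world axes, zero at the start; "ft_torque": the same for the moment, N m; "width": finger opening in mm; "gripper_force": force on a finger pad.
Only numpy, scipy, OpenCV 4.12 (cv2) and the standard library are available. Lean on these libraries where they do the work, as an engineer would, in place of code of your own. Each camera call takes 0.05 s, during which the arm holds its last target. There are 200 camera calls.

## Working session

There is one attempt and no reset: what is moved stays moved. The work goes in short steps, Python scripts to look and compute and a tool call to move; the robot and the scene stay as the last step left them, time stands still between calls to the robot, and variables do not carry over. Pictures are saved under pics/ and viewed, at most 10 in all, crops included, and the job is handed in when it is done.

Besides the shell and the picture viewer there is one more tool, called after ">>>" as a command line: name --argument value ..., lists and objects as JSON in quotes. step_arm: Moves the arm, as the interface text tells. Its arguments: {"type":"object","properties":{"moves":{"type":"array","items":{"type":"array"}},"fingers":{"type":"number"},"grip_force":{"type":"number"}},"required":["moves"]}

```bash
mkdir -p pics; ls; python3 - <<'E'
from plant import manip
import cv2
for n in("scene","top"):
    d=manip.get_image(n);cv2.imwrite(f"pics/{n}0.png",d["image"][:,:,::-1]);print(n,d["camera_matrix"].round(1).tolist(),d["T"].round(3).tolist())
s=manip.observe();print(s)
E
```

```text
pics
scene [[513.1, 0.0, 280.2], [0.0, 513.1, 207.5], [0.0, 0.0, 1.0]] [[-0.873, 0.4, -0.279, 838.293], [0.488, 0.726, -0.485, 396.304], [0.009, -0.559, -0.829, 1079.91], [0.0, 0.0, 0.0, 1.0]]
top [[410.3, 0.0, 289.3], [0.0, 410.3, 219.1], [0.0, 0.0, 1.0]] [[0.01, -0.991, 0.135, 366.501], [-1.0, -0.007, 0.029, -171.961], [-0.027, -0.135, -0.99, 1055.512], [0.0, 0.0, 0.0, 1.0]]
{'time': 0.1, 'qpos': array([-70.54300436,  30.77247939,  -0.25475439,  88.16191041,
         0.14860844,  61.15076251,  -4.08017975]), 'joint_vel': array([-0.04770153, -0.17288417,  0.0194636 , -0.15365117,  0.02017893,
        0.09437105, -0.03635355]), 'joint_efforts': array([ 1.85221026e-03, -5.72082531e+01,  9.93429646e-01, -2.52232987e+01,
       -5.62023022e-02,  1.34230233e-02,  5.58009208e-05]), 'position': array([256.38176983, 596.73478605, 237.95553655]), 'orientation': array([[-9.18816097e-01,  3.94685621e-01, -4.90667124e-04],
       [ 3.94685913e-01,  9.18815041e-01, -1.39674246e-03],
       [-1.00441832e-04, -1.47700886e-03, -9.99998904e-01]]), 'wrist_force': array([0.14207144, 0.42926889, 0.55444651]), 'ft_torque': array([-0.01427905, -0.01157835, -0.01890381]), 'gripper_force': 0.0, 'width': 88.09374046829033}
```

View pics/scene0.png

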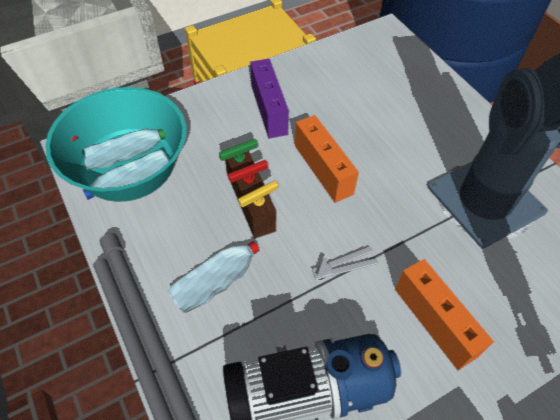

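View pics/top0.png

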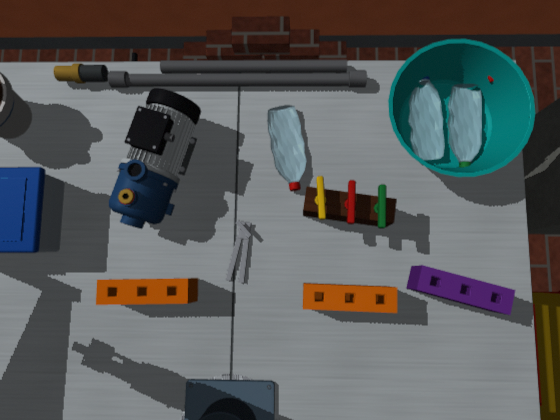

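The top view shows the dark stand at about (350,206), with the green bar at (382,206), and the brass plug at (128,196). In the scene view the green bar is at (238,150) and the plug at (374,356).

```bash
cat > h.py <<'E'
import numpy as np, cv2
from plant import manip
def ray(d,p):
    K,T=d["camera_matrix"],d["T"]; v=T[:3,:3]@np.linalg.solve(K,[p[0],p[1],1.]); return T[:3,3],v/np.linalg.norm(v)
def plane(d,p,z):
    o,v=ray(d,p); return o+v*(z-o[2])/v[2]
def tri(a,b):
    (o,v),(q,w)=a,b; s=np.linalg.lstsq(np.c_[v,-w],q-o,rcond=None)[0]
    return (o+v*s[0]+q+w*s[1])/2, np.linalg.norm(o+v*s[0]-q-w*s[1])
def mask(d,lo,hi,box):
    m=cv2.inRange(cv2.cvtColor(d["image"],cv2.COLOR_RGB2HSV),np.array(lo),np.array(hi)); k=np.zeros_like(m); x,y,r=box; k[y-r:y+r,x-r:x+r]=1
    return m*k
E
python3 - <<'E'
from h import *
D={n:manip.get_image(n) for n in("scene","top")}
B={"scene":((238,150),(374,356)),"top":((382,206),(128,196))}
R={}
for n,d in D.items():
    g,p=B[n]
    m=mask(d,(50,90,30),(75,255,255),(*g,32)); ys,xs=np.nonzero(m); r=cv2.minAreaRect(np.c_[xs,ys].astype(np.float32)); print(n,"green",len(xs),r)
    bp=cv2.boxPoints(r); e=sorted([(np.linalg.norm(bp[i]-bp[i-1]),i) for i in range(4)])[:2]
    ends=[(bp[i]+bp[i-1])/2 for _,i in e]; P=[plane(d,q,132) for q in ends]; print("ends",P[0].round(1),P[1].round(1),((P[0]+P[1])/2).round(1),np.linalg.norm(P[0]-P[1]))
    m=mask(d,(10,90,60),(30,255,255),(*p,18)); c=max(cv2.findContours(m,cv2.RETR_EXTERNAL,cv2.CHAIN_APPROX_NONE)[0],key=cv2.contourArea)
    el=cv2.fitEllipse(c); print("plug",el, plane(d,el[0],156).round(1))
    f=np.zeros_like(m);cv2.drawContours(f,[c],-1,255,-1); k=(f>0)&(m==0); ys,xs=np.nonzero(k); print("hole",len(xs),xs.mean(),ys.mean(),plane(d,(xs.mean(),ys.mean()),156).round(1))
    R[n]=(ray(d,r[0]),ray(d,el[0]))
print([tri(R["scene"][i],R["top"][i]) for i in(0,1)])
big=[cv2.resize(D["top"]["image"][170:240,300:400],None,fx=4,fy=4,interpolation=2),cv2.resize(D["top"]["image"][160:230,90:190],None,fx=4,fy=4,interpolation=2)]
cv2.imwrite("pics/c1.png",np.vstack(big)[:,:,::-1])
# stand dark brown top
E
```

```text
scene green 428 ((239.37631225585938, 152.7783660888672), (16.513038635253906, 39.9184684753418), 68.96248626708984)
ends [ 576.  -344.6  132. ] [ 477.7 -341.6  132. ] [ 526.9 -343.1  132. ] 98.40110815916519
plug ((372.8238220214844, 356.7075500488281), (17.254369735717773, 19.340543746948242), 138.21453857421875) [538.9 223.4 156. ]
hole 29 372.86206896551727 356.58620689655174 [538.7 223.3 156. ]
top green 378 ((379.5, 205.99998474121094), (41.99999237060547, 10.999998092651367), 90.0)
ends [ 572.2 -350.7  132. ] [ 475.6 -348.8  132. ] [ 523.9 -349.8  132. ] 96.61871853169924
plug ((125.33737182617188, 195.9662628173828), (13.514559745788574, 14.717965126037598), 38.97339630126953) [539.2 224.5 156. ]
hole 22 125.0909090909091 195.9090909090909 [539.3 225.1 156. ]
[(array([ 524.69613191, -351.13848556,  122.45208888]), np.float64(1.3825163820052075)), (array([539.14770185, 223.77467935, 157.24670515]), np.float64(0.46249234171560216))]
```

View pics/c1.png

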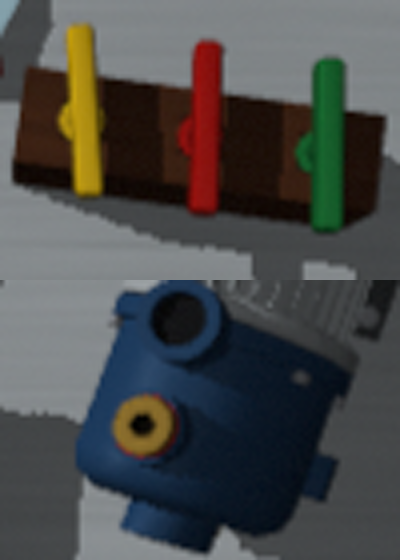

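The crop shows the green bar running vertically at x≈328 in the crop, which is top-image column ≈381.7. Its collar had shifted my centroid sideways. The plug is at about (539,224) and both views agree. I'm moving toward the stand.

>>> step_arm --moves '[[[-54,-30,-11],-0.08],[[-108,-59,-21],-0.16],[[-162,-88,-31],-0.24],[[-216,-118,-42],-0.32],[[-270,-147,-52],-0.38]]' --fingers 0.5 --grip_force 30

```text
time: 0.82
position: [447.6, 353.8, 291.1]
orientation: [[-1.0, 0.024, 0.0], [0.024, 1.0, 0.0], [-0.0, 0.0, -1.0]]
wrist_force: [0.8, 0.7, 0.9]
width: 44.0
gripper_force: 0.0
```

>>> step_arm --moves '[[[-23,-57,0],0],[[-46,-114,0],0],[[-69,-171,0],0],[[-92,-228,0],0],[[-115,-285,0],0]]'

```text
time: 1.45
position: [554.6, 65.8, 290.8]
orientation: [[-1.0, 0.026, 0.0], [0.026, 1.0, 0.0], [-0.0, 0.0, -1.0]]
wrist_force: [0.1, -0.0, 0.3]
width: 44.1
gripper_force: 0.0
```

>>> step_arm --moves '[[[2,-52,0],0],[[4,-104,0],0],[[5,-156,0],0],[[7,-208,0],0],[[8,-260,0],0]]'

```text
time: 2.08
position: [539.2, -193.5, 290.8]
orientation: [[-1.0, 0.026, 0.0], [0.026, 1.0, 0.0], [-0.0, 0.0, -1.0]]
wrist_force: [0.5, 0.6, -1.1]
width: 44.4
gripper_force: 0.0
```

```bash
cat >> h.py <<'E'
def to(x,y,z,yaw=None):
    s=manip.observe(); R=s["orientation"]; d=R.T@(np.array([x,y,z])-s["position"])
    a=np.degrees(np.arctan2(R[1,0],R[0,0])); print("t",round(s["time"],2),"pos",s["position"].round(1),"yaw",a.round(2),"w",round(s["width"],1),"F",s["wrist_force"].round(1),"M",s["ft_torque"].round(3),"q7",s["qpos"][6].round(1))
    print("shift",d.round(1),"turn",None if yaw is None else round(float(-np.radians((yaw-a+180)%360-180)),4))
E
python3 - <<'E'
from h import *
d=manip.get_image("top"); s=d
# bar rows only at its two ends (collar excluded), top face z=137
m=mask(d,(50,90,30),(75,255,255),(382,206),32); ys,xs=np.nonzero(m); print(ys.min(),ys.max())
for r in range(ys.min(),ys.max()+1,3): q=xs[ys==r]; print(r,q.min(),q.max(),end=" | ")
for p in((382,ys.min()-.5),(382,ys.max()+.5)): print(plane(d,p,130).round(1))
to(525,-353,200,178.5)
E
```

```text
Traceback (most recent call last):
TypeError: mask() takes 4 positional arguments but 5 were given
```

```bash
python3 - <<'E'
from h import *
d=manip.get_image("top")
m=mask(d,(50,90,30),(75,255,255),(382,206,32)); ys,xs=np.nonzero(m); print(ys.min(),ys.max())
for r in range(ys.min(),ys.max()+1,3): q=xs[ys==r]; print(r,q.min(),q.max(),end=" | ")
for c in(380,384):print(plane(d,(c,ys.min()-.5),133).round(1),plane(d,(c,ys.max()+.5),133).round(1))
to(525,-353,200,178.5)
E
```

```text
185 227
185 380 385 | 188 378 385 | 191 378 385 | 194 378 385 | 197 378 385 | 200 378 385 | 203 377 385 | 206 374 385 | 209 374 385 | 212 376 385 | 215 378 385 | 218 378 385 | 221 377 385 | 224 378 385 | 227 379 384 | [ 573.2 -351.7  133. ] [ 474.4 -349.8  133. ]
[ 573.2 -360.7  133. ] [ 474.5 -358.7  133. ]
t 2.17 pos [ 537.7 -199.2  290.9] yaw 177.99 w 44.3 F [ 0.6 -0.1  0.8] M [ 0.014  0.024 -0.037] q7 108.7
shift [   7.3 -153.8   91.5] turn -0.0089
```

>>> step_arm --moves '[[[3,-38,22],-0.01],[[5,-77,45],-0.015],[[7,-116,68],-0.015],[[7.5,-154.5,91],-0.015],[[7.5,-154.5,110],-0.015]]'

```text
time: 2.8
position: [526.7, -349.2, 179.6]
orientation: [[-1.0, 0.015, -0.001], [0.015, 1.0, -0.002], [0.001, -0.002, -1.0]]
wrist_force: [0.4, 0.0, -0.9]
width: 43.7
gripper_force: 0.0
```

```bash
python3 - <<'E'
from h import *
for n in("scene","top"):
    d=manip.get_image(n); x,y=((238,150),(382,206))[n=="top"]
    globals()[n]=cv2.resize(d["image"][y-50:y+50,x-65:x+65],None,fx=4,fy=4,interpolation=2)
cv2.imwrite("pics/c2.png",cv2.resize(np.vstack([scene,top]),None,fx=.75,fy=.75)[:,:,::-1])
to(525,-353.5,107,178.8)
E
```

```text
t 2.9 pos [ 527.1 -344.3  178.2] yaw 179.4 w 44.1 F [-0.7  0.3  0.3] M [ 0.058  0.053 -0.033] q7 126.7
shift [ 1.7 -9.4 71.2] turn 0.0105
```

View pics/c2.png

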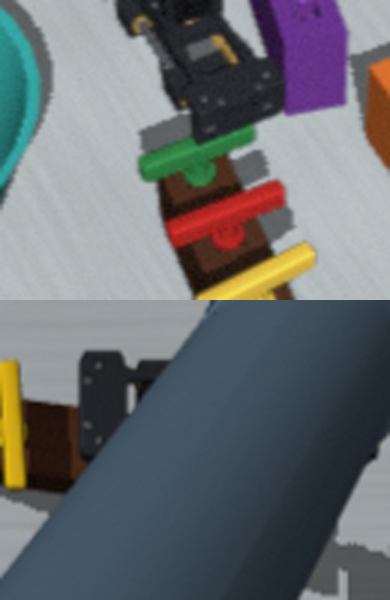

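The gripper is above the green bar in the scene view, but the reading is still settling. I'll hold and read again.

>>> step_arm --moves '[[[0,0,0],0],[[0,0,0],0]]'

```text
time: 3.15
position: [529.2, -345.3, 181.8]
orientation: [[-1.0, 0.009, 0.002], [0.009, 1.0, -0.0], [-0.002, -0.0, -1.0]]
wrist_force: [0.7, 0.9, -0.0]
width: 44.1
gripper_force: 0.0
```

```bash
python3 - <<'E'
from h import *
to(525,-353.5,107,178.8)
E
```

```text
t 3.15 pos [ 529.2 -345.3  181.8] yaw 179.49 w 44.1 F [ 0.7  0.9 -0. ] M [ 0.021 -0.026 -0.012] q7 126.7
shift [ 4.2 -8.3 74.8] turn 0.012
```

>>> step_arm --moves '[[[4,-8.5,8],0.01],[[4,-8.5,30],0.012],[[4,-8.5,52],0.012],[[4,-8.5,75],0.012],[[4,-8.5,75],0.012]]'

```text
time: 3.78
position: [522.5, -354.3, 104.1]
orientation: [[-1.0, 0.023, -0.003], [0.023, 1.0, 0.002], [0.003, 0.001, -1.0]]
wrist_force: [-0.0, -0.4, 0.5]
width: 44.2
gripper_force: 0.0
```

```bash
python3 - <<'E'
from h import *
to(525,-353.5,107,178.8)
E
```

```text
t 3.77 pos [ 522.5 -354.3  104.1] yaw 178.66 w 44.2 F [-0.  -0.4  0.5] M [0.054 0.006 0.026] q7 128.3
shift [-2.5  0.9 -2.9] turn -0.0024
```

>>> step_arm --moves '[[[-1,0,-1],0],[[-1,0,-1],0],[[-1,0,-1],0]]'

```text
time: 4.15
position: [525.4, -355.0, 107.5]
orientation: [[-1.0, 0.023, 0.001], [0.023, 1.0, -0.001], [-0.001, -0.001, -1.0]]
wrist_force: [-0.1, 0.0, -0.6]
width: 44.3
gripper_force: 0.0
```

>>> step_arm --moves '[[[0,0,0],0],[[0,0,0],0],[[0,0,0],0],[[0,0,0],0],[[0,0,0],0]]' --fingers 0.0 --grip_force 40

```text
time: 4.78
position: [525.0, -354.8, 106.8]
orientation: [[-1.0, 0.023, 0.0], [0.023, 1.0, -0.0], [-0.0, -0.0, -1.0]]
wrist_force: [-0.3, 0.3, -0.6]
width: 15.3
gripper_force: 40.0
```

```bash
python3 - <<'E'
from h import *
to(525,-353.5,107,178.8)
E
```

```text
t 4.78 pos [ 525.  -354.8  106.8] yaw 178.69 w 15.3 F [-0.3  0.3 -0.6] M [-0.069  0.031  0.021] q7 128.2
shift [ 0.1  1.3 -0.2] turn -0.0018
```

>>> step_arm --moves '[[[0,0,-15],0],[[0,0,-45],0],[[0,0,-80],0],[[0,0,-115],0],[[0,0,-150],0]]'

```text
time: 5.4
position: [524.7, -354.6, 258.7]
orientation: [[-1.0, 0.023, 0.0], [0.023, 1.0, 0.0], [-0.0, 0.0, -1.0]]
wrist_force: [0.2, -0.7, -2.9]
width: 15.4
gripper_force: 40.0
```

>>> step_arm --moves '[[[0,0,-25],0],[[0,0,-50],0],[[0,0,-50],0],[[0,0,-50],0]]'

```text
time: 5.9
position: [524.5, -354.3, 305.9]
orientation: [[-1.0, 0.023, -0.001], [0.023, 1.0, 0.001], [0.001, 0.001, -1.0]]
wrist_force: [0.6, 0.9, -3.3]
width: 15.2
gripper_force: 40.0
```

```bash
python3 - <<'E'
from h import *
d=manip.get_image("scene")
to(539,224,300,178.8)
s=manip.observe(); T=np.linalg.inv(d["T"]); 
def px(p): c=T[:3,:3]@p+T[:3,3]; u=d["camera_matrix"]@c; return u[:2]/u[2]
g=s["position"]+[0,0,19]; print("grip px",px(g),"tip px",px(g-[0,0,117]))
u,v=px(g-[0,0,60]).astype(int); im=d["image"][max(v-75,0):v+75,max(u-75,0):u+75]; print(u,v)
cv2.imwrite("pics/c3.png",cv2.resize(im,None,fx=4,fy=4,interpolation=2)[:,:,::-1])
E
```

```text
t 5.95 pos [ 524.3 -354.2  305.4] yaw 178.7 w 15.4 F [-0.3  0.4 -1.4] M [ 0.045  0.01  -0.032] q7 125.2
shift [ -1.5 578.4   6.1] turn -0.0018
grip px [233.10583443  89.34930786] tip px [236.5211525 127.6859608]
234 109
```

View pics/c3.png

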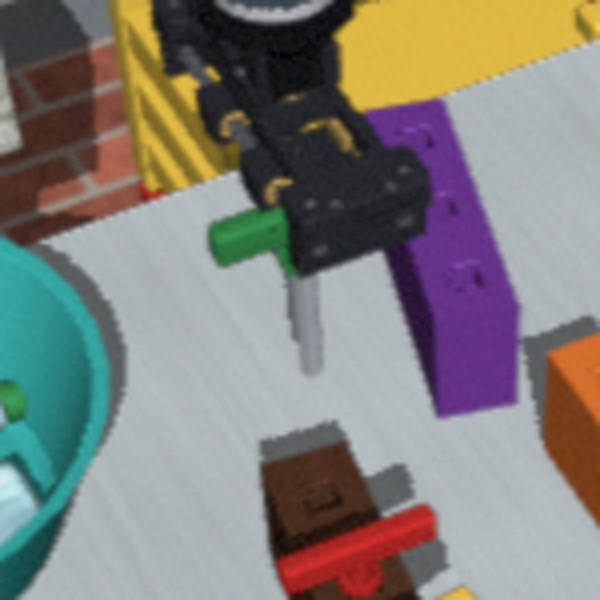

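Key held upright; tip at about (237,127), within a pixel of the prediction, and the empty hole shows at about (239,158). I'm moving to the pump.

>>> step_arm --moves '[[[0,40,0],0],[[0,95,0],0],[[0,153,0],0],[[0,212,0],0],[[0,270,0],0]]'

```text
time: 6.58
position: [530.3, -82.8, 305.7]
orientation: [[-1.0, 0.023, -0.002], [0.023, 1.0, 0.0], [0.002, 0.0, -1.0]]
wrist_force: [0.7, 0.1, -1.6]
width: 15.5
gripper_force: 40.0
```

>>> step_arm --moves '[[[0,58,0],0],[[0,116,0],0],[[0,174,0],0],[[0,225,0],0],[[0,265,0],0]]'

```text
time: 7.2
position: [536.1, 182.5, 305.5]
orientation: [[-1.0, 0.021, -0.002], [0.021, 1.0, -0.0], [0.002, -0.0, -1.0]]
wrist_force: [0.4, -0.6, -1.5]
width: 15.6
gripper_force: 40.0
```

>>> step_arm --moves '[[[-2,20,0],0],[[-2,40,0],0],[[-2,43,0],0],[[-2,43,0],0],[[-2,43,0],0]]'

```text
time: 7.82
position: [540.5, 221.5, 306.8]
orientation: [[-1.0, 0.025, 0.0], [0.025, 1.0, -0.001], [-0.0, -0.001, -1.0]]
wrist_force: [-0.3, -1.2, -1.8]
width: 15.3
gripper_force: 40.0
```

```bash
python3 - <<'E'
from h import *
s0=manip.observe(); P=s0["position"]; out=[]
for n in("scene","top"):
    d=manip.get_image(n); T=np.linalg.inv(d["T"])
    def px(p): c=T[:3,:3]@p+T[:3,3]; u=d["camera_matrix"]@c; return u[:2]/u[2]
    t=px(P-[0,0,98]); pl=px(np.array([539,224,156])); c=((t+pl)/2).astype(int); o=np.maximum(c-[65,45],0)
    print(n,"tip",t,"plug",pl,"crop origin",o)
    out.append(cv2.resize(d["image"][o[1]:o[1]+90,o[0]:o[0]+130],None,fx=6,fy=6,interpolation=2)[:, :])
cv2.imwrite("pics/c4.png",cv2.resize(np.hstack(out),None,fx=.512,fy=.512)[:,:,::-1]); cv2.imwrite("pics/c4s.png",out[0][:,:,::-1])
to(539,224,300,178.8)
E
```

```text
scene tip [376.32032136 346.51290759] plug [372.98177493 357.01137389] crop origin [309 306]
top tip [116.24493807 190.66416852] plug [125.54281501 196.06135752] crop origin [ 55 148]
t 7.92 pos [540.4 222.  306.9] yaw 178.61 w 15.4 F [ 0.3 -0.3 -1.2] M [0.039 0.009 0.011] q7 62.9
shift [1.4 2.  6.9] turn -0.0033
```

View pics/c4s.png

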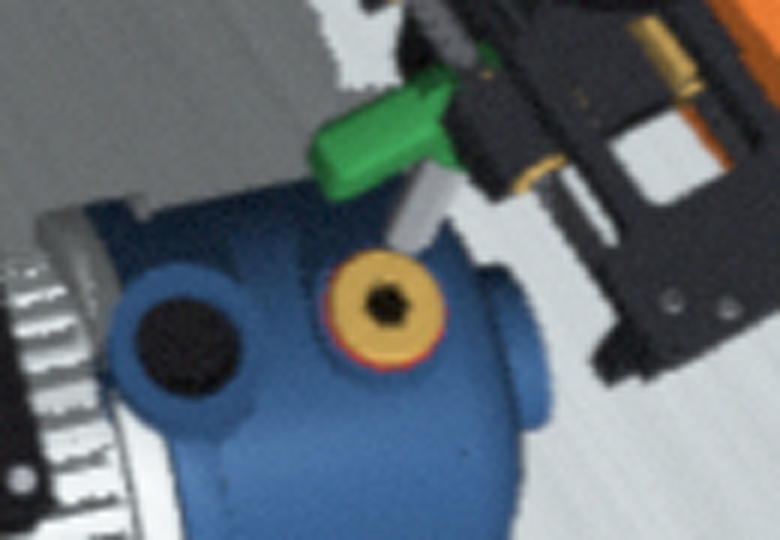

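The tip is at about (376.5,345.7) and predicted at (376.3,346.5). The plug socket is at (373.3,357.3), which agrees with the earlier measurement. Next I descend to just above the mouth.

>>> step_arm --moves '[[[1.4,2.0,12],0],[[1.4,2.0,26],0],[[1.4,2.0,40],0],[[1.4,2.0,49],0],[[1.4,2.0,49],0]]'

```text
time: 8.55
position: [538.3, 224.8, 256.7]
orientation: [[-1.0, 0.023, -0.002], [0.023, 1.0, -0.001], [0.002, -0.001, -1.0]]
wrist_force: [-0.6, -0.3, -0.9]
width: 15.5
gripper_force: 40.0
```

>>> step_arm --moves '[[[0,0,0],0],[[0,0,0],0],[[0,0,0],0]]'

```text
time: 8.93
position: [539.0, 225.2, 258.1]
orientation: [[-1.0, 0.023, 0.001], [0.023, 1.0, 0.0], [-0.001, 0.0, -1.0]]
wrist_force: [-0.6, -0.6, -1.1]
width: 15.6
gripper_force: 40.0
```

```bash
python3 - <<'E'
from h import *
to(539,224.2,254,178.8)
P=manip.observe()["position"]
d=manip.get_image("scene"); T=np.linalg.inv(d["T"])
def px(p): c=T[:3,:3]@p+T[:3,3]; u=d["camera_matrix"]@c; return u[:2]/u[2]
print("tip",px(P-[0,0,98]),"plug",px(np.array([539,224.2,156])))
cv2.imwrite("pics/c5.png",cv2.resize(d["image"][325:375,340:410],None,fx=10,fy=10,interpolation=2)[:,:,::-1])
E
```

```text
t 8.93 pos [539.  225.2 258.1] yaw 178.7 w 15.6 F [-0.6 -0.6 -1.1] M [0.014 0.03  0.018] q7 62.7
shift [-0.  -1.   4.1] turn -0.0018
tip [373.73132585 356.85684978] plug [373.04505898 357.10680216]
```

View pics/c5.png

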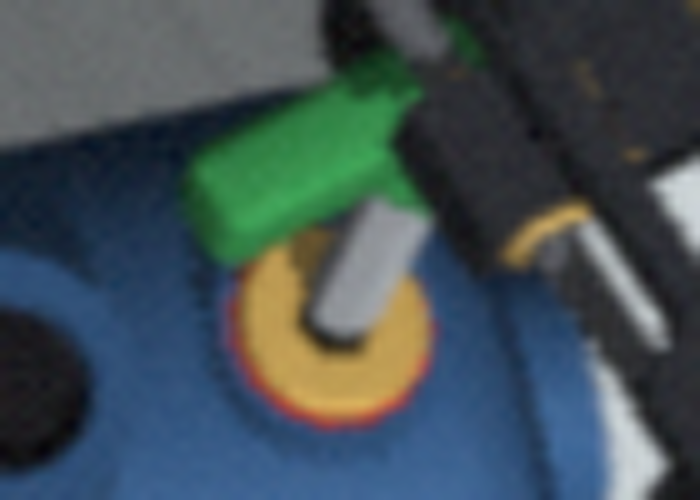

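The tip sits over the socket, about 1 mm to the camera's right and at crop (340,318). That matches y being 1 mm high. I correct it and touch down gently.

>>> step_arm --moves '[[[0,-1,1],0],[[0,-1,2],0],[[0,-1,3],0],[[0,-1,4],0],[[0,-1,4],0]]'

```text
time: 9.6
position: [538.8, 224.1, 253.7]
orientation: [[-1.0, 0.023, -0.0], [0.023, 1.0, -0.0], [0.0, -0.0, -1.0]]
wrist_force: [0.8, 0.9, -2.1]
width: 15.3
gripper_force: 40.0
```

```bash
python3 - <<'E'
from h import *
to(539,224.2,254,178.8)
E
```

```text
t 9.6 pos [538.8 224.1 253.7] yaw 178.7 w 15.3 F [ 0.8  0.9 -2.1] M [ 0.015 -0.002 -0.026] q7 62.8
shift [-0.2  0.1 -0.3] turn -0.0017
```

>>> step_arm --moves '[[[0,0,0.5],0],[[0,0,1],0],[[0,0,1],0],[[0,0,1],0]]'

```text
time: 10.1
position: [539.0, 224.2, 253.1]
orientation: [[-1.0, 0.023, 0.001], [0.023, 1.0, 0.0], [-0.001, 0.0, -1.0]]
wrist_force: [-1.0, 0.8, 3.4]
width: 15.4
gripper_force: 40.0
```

>>> step_arm --moves '[[[0,0,0.5],0],[[0,0,1],0],[[0,0,1],0],[[0,0,1],0]]'

```text
time: 10.6
position: [539.3, 224.4, 252.5]
orientation: [[-1.0, 0.023, 0.001], [0.023, 1.0, 0.001], [-0.001, 0.001, -1.0]]
wrist_force: [0.1, -0.0, 4.8]
width: 15.3
gripper_force: 40.0
```

>>> step_arm --moves '[[[1,0,0],0],[[1.5,0,0],0],[[1.5,0,0],0]]'

```text
time: 10.98
position: [538.2, 224.3, 252.5]
orientation: [[-1.0, 0.023, 0.002], [0.023, 1.0, 0.001], [-0.002, 0.001, -1.0]]
wrist_force: [0.7, -0.3, 5.0]
width: 15.4
gripper_force: 40.0
```

>>> step_arm --moves '[[[-1,0,0],0],[[-1.5,0,0],0],[[-1.5,0,0],0]]'

```text
time: 11.35
position: [539.3, 224.3, 252.4]
orientation: [[-1.0, 0.023, 0.001], [0.023, 1.0, 0.001], [-0.001, 0.001, -1.0]]
wrist_force: [0.2, 0.3, 5.8]
width: 15.2
gripper_force: 40.0
```

>>> step_arm --moves '[[[0,1,0],0],[[0,1.5,0],0],[[0,1.5,0],0]]'

```text
time: 11.72
position: [538.9, 225.5, 251.6]
orientation: [[-1.0, 0.023, 0.0], [0.023, 1.0, -0.0], [-0.0, -0.0, -1.0]]
wrist_force: [1.3, -0.0, 0.5]
width: 15.6
gripper_force: 40.0
```

>>> step_arm --moves '[[[0,-1,0],0],[[0,-1.5,0],0],[[0,-1.5,0],0]]'

```text
time: 12.1
position: [538.7, 224.5, 251.6]
orientation: [[-1.0, 0.023, -0.0], [0.023, 1.0, 0.001], [0.0, 0.001, -1.0]]
wrist_force: [1.1, 1.8, -0.6]
width: 15.4
gripper_force: 40.0
```

The key dropped when shifted to +y, so it had been resting on the rim and is now over the hole. I'm pressing on gently near y ≈ 225.

>>> step_arm --moves '[[[0,0.7,0.5],0],[[0,0.7,1],0],[[0,0.7,1],0],[[0,0.7,1],0]]'

```text
time: 12.6
position: [539.2, 224.9, 251.4]
orientation: [[-1.0, 0.023, 0.001], [0.023, 1.0, 0.0], [-0.001, 0.0, -1.0]]
wrist_force: [0.6, 1.6, 4.8]
width: 15.4
gripper_force: 40.0
```

>>> step_arm --moves '[[[0,0,0.5],0],[[0,0,1],0],[[0,0,1],0],[[0,0,1],0]]'

```text
time: 13.1
position: [539.7, 225.1, 251.3]
orientation: [[-1.0, 0.023, 0.002], [0.023, 1.0, 0.001], [-0.002, 0.001, -1.0]]
wrist_force: [-0.9, 0.5, 9.5]
width: 15.5
gripper_force: 40.0
```

>>> step_arm --moves '[[[0,0,-0.9],0],[[0,0,-0.9],0.035],[[0,0,-0.9],0.07]]'

```text
time: 13.48
position: [539.3, 224.9, 251.3]
orientation: [[-0.996, 0.095, 0.001], [0.095, 0.996, 0.0], [-0.001, 0.001, -1.0]]
wrist_force: [0.1, 0.1, 6.0]
width: 15.7
gripper_force: 40.0
```

>>> step_arm --moves '[[[0,0,0],0.035],[[0,0,0],0.07],[[0,0,0],0.07]]'

```text
time: 13.85
position: [539.3, 224.8, 251.3]
orientation: [[-0.987, 0.163, 0.001], [0.163, 0.987, 0.0], [-0.001, 0.0, -1.0]]
wrist_force: [1.4, 0.5, 5.4]
width: 15.5
gripper_force: 40.0
```

>>> step_arm --moves '[[[0,0,0],0.035],[[0,0,0],0.07],[[0,0,0],0.07]]'

```text
time: 14.22
position: [539.2, 224.7, 251.1]
orientation: [[-0.973, 0.231, 0.001], [0.231, 0.973, 0.0], [-0.001, 0.0, -1.0]]
wrist_force: [0.5, 0.3, 4.3]
width: 15.5
gripper_force: 40.0
```

>>> step_arm --moves '[[[0,0,0],0.035],[[0,0,0],0.07],[[0,0,0],0.07]]'

```text
time: 14.6
position: [538.6, 224.7, 250.2]
orientation: [[-0.954, 0.299, -0.0], [0.299, 0.954, -0.0], [0.0, -0.0, -1.0]]
wrist_force: [1.6, 1.2, -0.8]
width: 15.4
gripper_force: 40.0
```

It is entering. I hold the angle and push down in stages.

>>> step_arm --moves '[[[0,0,1],0],[[0,0,2],0],[[0,0,2],0]]'

```text
time: 14.98
position: [538.8, 224.8, 248.6]
orientation: [[-0.955, 0.298, 0.0], [0.298, 0.955, 0.0], [0.0, 0.0, -1.0]]
wrist_force: [1.3, 1.0, 2.2]
width: 15.6
gripper_force: 40.0
```

```bash
python3 - <<'E'
from h import *
to(539,225,241.3,162)
E
```

```text
t 14.97 pos [538.8 224.8 248.6] yaw 162.65 w 15.6 F [1.3 1.  2.2] M [ 0.354 -0.442 -0.081] q7 48.1
shift [-0.1  0.2  7.3] turn 0.0114
```

>>> step_arm --moves '[[[-0.3,0.4,1],0],[[-0.3,0.4,2],0],[[-0.3,0.4,2.5],0],[[-0.3,0.4,2.5],0]]'

```text
time: 15.48
position: [539.5, 225.1, 246.6]
orientation: [[-0.954, 0.298, 0.001], [0.298, 0.954, 0.0], [-0.001, 0.0, -1.0]]
wrist_force: [0.9, -0.0, 6.5]
width: 16.2
gripper_force: 40.0
```

```bash
python3 - <<'E'
from h import *
to(539,225,241.3,162)
E
```

```text
t 15.47 pos [539.5 225.1 246.6] yaw 162.64 w 16.2 F [ 0.9 -0.   6.5] M [ 0.115 -0.156 -0.139] q7 48.1
shift [ 0.4 -0.2  5.3] turn 0.0112
```

>>> step_arm --moves '[[[0,0,0],0.02],[[0,0,0],0.035],[[0,0,0],0.035]]'

```text
time: 15.85
position: [539.0, 225.0, 245.9]
orientation: [[-0.944, 0.331, -0.0], [0.331, 0.944, -0.0], [0.0, -0.0, -1.0]]
wrist_force: [1.0, 0.3, 1.6]
width: 15.3
gripper_force: 40.0
```

```bash
python3 - <<'E'
from h import *
to(539,225,241.3,162)
E
```

```text
t 15.85 pos [539.  225.  245.9] yaw 160.65 w 15.3 F [1.  0.3 1.6] M [ 0.249 -0.344 -0.039] q7 46.2
shift [ 0.  -0.   4.6] turn -0.0235
```

Right direction. A little more turn, then down.

>>> step_arm --moves '[[[-0.2,0.2,0.7],0.02],[[-0.2,0.2,1.5],0.035],[[-0.2,0.2,2.2],0.035],[[-0.2,0.2,2.2],0.035]]'

```text
time: 16.35
position: [539.1, 225.1, 243.5]
orientation: [[-0.931, 0.364, -0.001], [0.364, 0.931, -0.001], [0.001, -0.001, -1.0]]
wrist_force: [1.4, 0.3, -2.6]
width: 15.6
gripper_force: 40.0
```

```bash
python3 - <<'E'
from h import *
to(539,225,241.3,162)
E
```

```text
t 16.35 pos [539.1 225.1 243.5] yaw 158.65 w 15.6 F [ 1.4  0.3 -2.6] M [ 0.231 -0.36   0.021] q7 44.4
shift [ 0.1 -0.1  2.2] turn -0.0584
```

>>> step_arm --moves '[[[-0.3,0.2,1],0],[[-0.3,0.2,2],0],[[-0.3,0.2,2.5],0],[[-0.3,0.2,2.5],0]]'

```text
time: 16.85
position: [539.9, 225.2, 241.7]
orientation: [[-0.931, 0.364, 0.0], [0.364, 0.931, 0.0], [-0.0, 0.0, -1.0]]
wrist_force: [0.9, 0.3, 0.9]
width: 15.3
gripper_force: 40.0
```

>>> step_arm --moves '[[[0,0,0.5],0],[[0,0,1],0],[[0,0,1],0],[[0,0,1],0]]'

```text
time: 17.35
position: [540.4, 225.4, 241.6]
orientation: [[-0.931, 0.364, 0.002], [0.364, 0.931, 0.001], [-0.001, 0.001, -1.0]]
wrist_force: [-0.7, -0.7, 7.5]
width: 15.3
gripper_force: 40.0
```

```bash
python3 - <<'E'
from h import *
to(539,225,241.3,162)
E
```

```text
t 17.35 pos [540.4 225.4 241.6] yaw 158.64 w 15.3 F [-0.7 -0.7  7.5] M [-0.155  0.217 -0.005] q7 44.5
shift [ 1.1 -0.9  0.3] turn -0.0587
```

The key bottomed at 241.6, about 9.7 mm below the 2 mm seat, so it is fully home. I ease the press and turn clockwise.

>>> step_arm --moves '[[[0.6,-0.4,-0.6],0],[[0.6,-0.4,-0.6],0.08],[[0.6,-0.4,-0.6],0.16],[[0.6,-0.4,-0.6],0.24],[[0.6,-0.4,-0.6],0.24]]' --grip_force 60

```text
time: 17.98
position: [539.6, 225.2, 241.6]
orientation: [[-0.819, 0.574, 0.001], [0.574, 0.819, 0.0], [-0.001, 0.001, -1.0]]
wrist_force: [0.1, -0.9, 5.8]
width: 15.3
gripper_force: 60.0
```

```bash
python3 - <<'E'
from h import *
to(539,225,241.3,162)
E
```

```text
t 17.98 pos [539.6 225.2 241.6] yaw 144.94 w 15.3 F [ 0.1 -0.9  5.8] M [-0.146 -0.102  0.018] q7 32.0
shift [ 0.4 -0.5  0.3] turn -0.2978
```

>>> step_arm --moves '[[[0,0,0],0.08],[[0,0,0],0.16],[[0,0,0],0.24],[[0,0,0],0.24]]'

```text
time: 18.48
position: [539.6, 225.1, 241.6]
orientation: [[-0.659, 0.752, 0.001], [0.752, 0.659, 0.0], [-0.001, 0.001, -1.0]]
wrist_force: [0.6, -1.4, 6.0]
width: 15.3
gripper_force: 60.0
```

```bash
python3 - <<'E'
from h import *
to(539,225,241.3,162)
E
```

```text
t 18.48 pos [539.6 225.1 241.6] yaw 131.19 w 15.3 F [ 0.6 -1.4  6. ] M [-0.275 -0.101  0.04 ] q7 19.5
shift [ 0.3 -0.5  0.3] turn -0.5377
```

>>> step_arm --moves '[[[0,0,0],0.05],[[0,0,0],0.1],[[0,0,0],0.15],[[0,0,0],0.2]]'

```text
time: 18.98
position: [539.6, 225.0, 241.6]
orientation: [[-0.495, 0.869, 0.001], [0.869, 0.495, 0.0], [-0.001, 0.001, -1.0]]
wrist_force: [0.1, 0.1, 6.2]
width: 15.2
gripper_force: 60.0
```

```bash
python3 - <<'E'
from h import *
to(539,225,241.3,162)
E
```

```text
t 18.98 pos [539.6 225.  241.6] yaw 119.69 w 15.2 F [0.1 0.1 6.2] M [-0.341 -0.035  0.127] q7 9.1
shift [ 0.3 -0.5  0.3] turn -0.7384
```

>>> step_arm --moves '[[[0,0,0],0.03],[[0,0,0],0.06],[[0,0,0],0.08]]'

```text
time: 19.35
position: [539.6, 224.9, 241.6]
orientation: [[-0.425, 0.905, 0.001], [0.905, 0.425, -0.0], [-0.0, 0.001, -1.0]]
wrist_force: [-0.5, -0.4, 5.1]
width: 15.4
gripper_force: 60.0
```

```bash
python3 - <<'E'
from h import *
to(539,225,241.3,162)
E
```

```text
t 19.35 pos [539.6 224.9 241.6] yaw 115.16 w 15.4 F [-0.5 -0.4  5.1] M [-0.351  0.031  0.079] q7 5.0
shift [ 0.3 -0.5  0.3] turn -0.8175
```

Friction shows as expected (about 0.1 N m). The key has turned 0.76 rad since it seated, so I continue in smaller steps.

>>> step_arm --moves '[[[0,0,0],0.03],[[0,0,0],0.06],[[0,0,0],0.06]]'

```text
time: 19.73
position: [539.5, 225.0, 241.6]
orientation: [[-0.37, 0.929, 0.001], [0.929, 0.37, -0.0], [-0.0, 0.001, -1.0]]
wrist_force: [-0.2, -0.7, 4.9]
width: 15.2
gripper_force: 60.0
```

```bash
python3 - <<'E'
from h import *
to(539,225,241.3,162)
E
```

```text
t 19.73 pos [539.5 225.  241.6] yaw 111.75 w 15.2 F [-0.2 -0.7  4.9] M [-0.287  0.025  0.069] q7 1.9
shift [ 0.2 -0.5  0.3] turn -0.8771
```

>>> step_arm --moves '[[[0,0,0],0.03],[[0,0,0],0.05],[[0,0,0],0.05]]'

```text
time: 20.1
position: [539.5, 225.0, 241.6]
orientation: [[-0.324, 0.946, 0.001], [0.946, 0.324, -0.0], [-0.0, 0.001, -1.0]]
wrist_force: [-1.0, -0.2, 6.1]
width: 15.2
gripper_force: 60.0
```

```bash
python3 - <<'E'
from h import *
to(539,225,241.3,162)
E
```

```text
t 20.1 pos [539.5 225.  241.6] yaw 108.89 w 15.2 F [-1.  -0.2  6.1] M [-0.361  0.034  0.04 ] q7 -0.7
shift [ 0.2 -0.5  0.3] turn -0.927
```

>>> step_arm --moves '[[[0,0,0],0.03],[[0,0,0],0.06],[[0,0,0],0.06]]'

```text
time: 20.48
position: [539.5, 224.9, 241.6]
orientation: [[-0.266, 0.964, 0.001], [0.964, 0.266, -0.0], [-0.0, 0.001, -1.0]]
wrist_force: [0.0, -1.0, 5.9]
width: 15.5
gripper_force: 60.0
```

```bash
python3 - <<'E'
from h import *
to(539,225,241.3,162)
E
```

```text
t 20.48 pos [539.5 224.9 241.6] yaw 105.44 w 15.5 F [ 0.  -1.   5.9] M [-0.353  0.065  0.119] q7 -3.8
shift [ 0.2 -0.5  0.3] turn -0.9871
```

>>> step_arm --moves '[[[0,0,0],0.03],[[0,0,0],0.05],[[0,0,0],0.05]]'

```text
time: 20.85
position: [539.6, 224.9, 241.6]
orientation: [[-0.218, 0.976, 0.001], [0.976, 0.218, -0.0], [-0.0, 0.001, -1.0]]
wrist_force: [-1.3, -1.6, 6.1]
width: 15.2
gripper_force: 60.0
```

```bash
python3 - <<'E'
from h import *
to(539,225,241.3,162)
E
```

```text
t 20.85 pos [539.6 224.9 241.6] yaw 102.58 w 15.2 F [-1.3 -1.6  6.1] M [-0.352  0.073  0.096] q7 -6.4
shift [ 0.2 -0.5  0.3] turn -1.037
```

>>> step_arm --moves '[[[0,0,0],0.03],[[0,0,0],0.05],[[0,0,0],0.05]]'

```text
time: 21.22
position: [539.5, 224.9, 241.6]
orientation: [[-0.169, 0.986, 0.001], [0.986, 0.169, -0.0], [-0.0, 0.001, -1.0]]
wrist_force: [-0.3, -0.2, 6.4]
width: 15.2
gripper_force: 60.0
```

```bash
python3 - <<'E'
from h import *
to(539,225,241.3,162)
E
```

```text
t 21.23 pos [539.5 224.9 241.6] yaw 99.72 w 15.2 F [-0.3 -0.2  6.4] M [-0.398  0.081  0.068] q7 -8.9
shift [ 0.2 -0.5  0.3] turn -1.087
```

>>> step_arm --moves '[[[0,0,0],0.03],[[0,0,0],0.05],[[0,0,0],0.05]]'

```text
time: 21.6
position: [539.5, 224.9, 241.6]
orientation: [[-0.119, 0.993, 0.001], [0.993, 0.119, -0.0], [-0.0, 0.001, -1.0]]
wrist_force: [0.0, -0.8, 6.0]
width: 15.0
gripper_force: 60.0
```

```bash
python3 - <<'E'
from h import *
to(539,225,241.3,162)
E
```

```text
t 21.6 pos [539.5 224.9 241.6] yaw 96.85 w 15.0 F [ 0.  -0.8  6. ] M [-0.417  0.126  0.111] q7 -11.5
shift [ 0.2 -0.5  0.3] turn -1.137
```

>>> step_arm --moves '[[[0,0,0],0.03],[[0,0,0],0.05],[[0,0,0],0.05]]'

```text
time: 21.98
position: [539.5, 224.9, 241.6]
orientation: [[-0.069, 0.998, 0.001], [0.998, 0.069, -0.0], [-0.0, 0.001, -1.0]]
wrist_force: [-0.3, -1.3, 7.3]
width: 15.2
gripper_force: 60.0
```

```bash
python3 - <<'E'
from h import *
to(539,225,241.3,162)
E
```

```text
t 21.98 pos [539.5 224.9 241.6] yaw 93.98 w 15.2 F [-0.3 -1.3  7.3] M [-0.407  0.096  0.041] q7 -14.1
shift [ 0.2 -0.5  0.3] turn -1.1871
```

>>> step_arm --moves '[[[0,0,0],0.03],[[0,0,0],0.05],[[0,0,0],0.05]]'

```text
time: 22.35
position: [539.5, 224.8, 241.6]
orientation: [[-0.02, 1.0, 0.001], [1.0, 0.02, -0.0], [-0.0, 0.001, -1.0]]
wrist_force: [-0.8, -1.4, 6.1]
width: 15.2
gripper_force: 60.0
```

```bash
python3 - <<'E'
from h import *
to(539,225,241.3,162)
E
```

```text
t 22.35 pos [539.5 224.8 241.6] yaw 91.12 w 15.2 F [-0.8 -1.4  6.1] M [-0.447  0.093  0.097] q7 -16.7
shift [ 0.2 -0.5  0.3] turn -1.237
```

>>> step_arm --moves '[[[0,0,0],0.02],[[0,0,0],0.04],[[0,0,0],0.04]]'

```text
time: 22.72
position: [539.5, 224.9, 241.6]
orientation: [[0.02, 1.0, 0.001], [1.0, -0.02, -0.0], [-0.0, 0.001, -1.0]]
wrist_force: [-0.8, -0.4, 5.7]
width: 15.2
gripper_force: 60.0
```

```bash
python3 - <<'E'
from h import *
to(539,225,241.3,162)
E
```

```text
t 22.73 pos [539.5 224.9 241.6] yaw 88.83 w 15.2 F [-0.8 -0.4  5.7] M [-0.432  0.154  0.088] q7 -18.7
shift [ 0.1 -0.5  0.3] turn -1.277
```

>>> step_arm --moves '[[[0,0,0],0.02],[[0,0,0],0.04],[[0,0,0],0.04]]'

```text
time: 23.1
position: [539.5, 224.8, 241.6]
orientation: [[0.06, 0.998, 0.001], [0.998, -0.06, -0.0], [-0.0, 0.001, -1.0]]
wrist_force: [-0.4, -0.1, 6.4]
width: 15.4
gripper_force: 60.0
```

```bash
python3 - <<'E'
from h import *
to(539,225,241.3,162)
E
```

```text
t 23.1 pos [539.5 224.8 241.6] yaw 86.54 w 15.4 F [-0.4 -0.1  6.4] M [-0.393  0.152  0.185] q7 -20.8
shift [ 0.1 -0.5  0.3] turn -1.3171
```

Torque is rising (0.185). I take smaller steps.

>>> step_arm --moves '[[[0,0,0],0.02],[[0,0,0],0.03],[[0,0,0],0.03]]'

```text
time: 23.48
position: [539.5, 224.8, 241.6]
orientation: [[0.09, 0.996, 0.001], [0.996, -0.09, -0.0], [-0.0, 0.001, -1.0]]
wrist_force: [-0.9, -1.3, 6.7]
width: 15.3
gripper_force: 60.0
```

```bash
python3 - <<'E'
from h import *
to(539,225,241.3,162)
E
```

```text
t 23.48 pos [539.5 224.8 241.6] yaw 84.82 w 15.3 F [-0.9 -1.3  6.7] M [-0.4    0.166  0.123] q7 -22.3
shift [ 0.1 -0.5  0.3] turn -1.347
```

>>> step_arm --moves '[[[0,0,0],0.02],[[0,0,0],0.03],[[0,0,0],0.03]]'

```text
time: 23.85
position: [539.5, 224.8, 241.6]
orientation: [[0.12, 0.993, 0.001], [0.993, -0.12, -0.0], [-0.0, 0.001, -1.0]]
wrist_force: [-0.3, -1.1, 5.6]
width: 15.0
gripper_force: 60.0
```

```bash
python3 - <<'E'
from h import *
to(539,225,241.3,162)
E
```

```text
t 23.85 pos [539.5 224.8 241.6] yaw 83.11 w 15.0 F [-0.3 -1.1  5.6] M [-0.4    0.173  0.115] q7 -23.8
shift [ 0.1 -0.5  0.3] turn -1.3769
```

>>> step_arm --moves '[[[0,0,0],0.02],[[0,0,0],0.03],[[0,0,0],0.03]]'

```text
time: 24.22
position: [539.4, 224.9, 241.6]
orientation: [[0.149, 0.989, 0.001], [0.989, -0.149, -0.0], [-0.0, 0.001, -1.0]]
wrist_force: [0.2, -1.4, 6.2]
width: 15.1
gripper_force: 60.0
```

```bash
python3 - <<'E'
from h import *
to(539,225,241.3,162)
E
```

```text
t 24.23 pos [539.4 224.9 241.6] yaw 81.41 w 15.1 F [ 0.2 -1.4  6.2] M [-0.48   0.187  0.225] q7 -25.4
shift [ 0.1 -0.4  0.3] turn -1.4066
```

>>> step_arm --moves '[[[0,0,0],0.02],[[0,0,0],0.03],[[0,0,0],0.03]]'

```text
time: 24.6
position: [539.4, 224.8, 241.6]
orientation: [[0.179, 0.984, 0.001], [0.984, -0.179, -0.0], [-0.0, 0.001, -1.0]]
wrist_force: [-0.9, -1.3, 6.3]
width: 14.8
gripper_force: 60.2
```

```bash
python3 - <<'E'
from h import *
to(539,225,241.3,162)
E
```

```text
t 24.6 pos [539.4 224.8 241.6] yaw 79.72 w 14.8 F [-0.9 -1.3  6.3] M [-0.458  0.191  0.396] q7 -26.9
shift [ 0.1 -0.4  0.3] turn -1.4361
```

At the stop: 0.40 N m and rising steeply. I take one small step past 0.4.

>>> step_arm --moves '[[[0,0,0],0.015],[[0,0,0],0.02]]'

```text
time: 24.85
position: [539.4, 224.9, 241.6]
orientation: [[0.198, 0.98, 0.001], [0.98, -0.198, -0.0], [-0.0, 0.001, -1.0]]
wrist_force: [-1.0, -1.4, 6.0]
width: 15.3
gripper_force: 60.3
```

```bash
python3 - <<'E'
from h import *
to(539,225,241.3,162)
E
```

```text
t 24.85 pos [539.4 224.9 241.6] yaw 78.58 w 15.3 F [-1.  -1.4  6. ] M [-0.446  0.171  0.473] q7 -27.9
shift [ 0.  -0.4  0.3] turn -1.456
```

Tight at 0.47 N m. I ease back to unload and lift out.

>>> step_arm --moves '[[[0,0,-0.5],-0.05],[[0,0,-1],-0.1],[[0,0,-1],-0.12]]'

```text
time: 25.22
position: [539.1, 224.7, 241.7]
orientation: [[0.08, 0.997, -0.0], [0.997, -0.08, -0.001], [-0.001, -0.0, -1.0]]
wrist_force: [-0.2, -1.3, -0.5]
width: 15.3
gripper_force: 60.0
```

```bash
python3 - <<'E'
from h import *
to(539,225,300,162)
E
```

```text
t 25.23 pos [539.1 224.7 241.7] yaw 85.39 w 15.3 F [-0.2 -1.3 -0.5] M [-0.312 -0.183  0.054] q7 -21.8
shift [  0.2  -0.1 -58.3] turn -1.3371
```

>>> step_arm --moves '[[[0,0,-3],0],[[0,0,-8],0],[[0,0,-15],0],[[0,0,-25],0],[[0,0,-40],0]]'

```text
time: 25.85
position: [538.8, 225.3, 282.8]
orientation: [[0.082, 0.997, -0.001], [0.997, -0.082, -0.0], [-0.0, -0.001, -1.0]]
wrist_force: [0.3, 0.6, -2.0]
width: 15.1
gripper_force: 60.0
```

>>> step_arm --moves '[[[0,0,-15],-0.18],[[0,0,-25],-0.36],[[0,0,-25],-0.54],[[0,0,-25],-0.72],[[0,0,-25],-0.9]]'

```text
time: 26.48
position: [539.2, 225.2, 308.1]
orientation: [[-0.734, 0.679, 0.001], [0.679, 0.734, 0.0], [-0.0, 0.001, -1.0]]
wrist_force: [-0.9, -0.1, -1.2]
width: 15.1
gripper_force: 60.0
```

```bash
python3 - <<'E'
from h import *
to(525,-354.8,306,178.7)
E
```

```text
t 26.48 pos [539.2 225.2 308.1] yaw 137.2 w 15.1 F [-0.9 -0.1 -1.2] M [-0.024 -0.007  0.007] q7 24.7
shift [-383.6 -435.2    1.9] turn -0.7242
```

>>> step_arm --moves '[[[-20,-22,0],-0.15],[[-50,-57,0],-0.3],[[-88,-100,0],-0.45],[[-126,-143,0],-0.6],[[-165,-187,0],-0.724]]'

```text
time: 27.1
position: [531.7, -25.8, 308.3]
orientation: [[-1.0, 0.024, 0.002], [0.024, 1.0, 0.0], [-0.002, 0.0, -1.0]]
wrist_force: [1.0, 0.2, -2.3]
width: 15.2
gripper_force: 60.0
```

>>> step_arm --moves '[[[0,-50,0],0],[[0,-105,0],0],[[0,-155,0],0],[[0,-190,0],0],[[0,-220,0],0]]'

```text
time: 27.72
position: [525.2, -245.8, 308.1]
orientation: [[-1.0, 0.03, 0.001], [0.03, 1.0, -0.0], [-0.001, -0.0, -1.0]]
wrist_force: [0.1, 0.7, -2.6]
width: 15.0
gripper_force: 60.0
```

```bash
python3 - <<'E'
from h import *
to(525,-354.8,306,178.7)
E
```

```text
t 27.73 pos [ 525.2 -245.8  308.1] yaw 178.27 w 15.0 F [ 0.1  0.7 -2.6] M [ 0.023 -0.005  0.031] q7 115.4
shift [  -3.1 -108.9    2.2] turn -0.0074
```

>>> step_arm --moves '[[[-1,-35,0],0],[[-2,-70,0],-0.007],[[-3,-98,0],-0.007],[[-3,-109,0],-0.007],[[-3,-109,0],-0.007]]'

```text
time: 28.35
position: [525.1, -353.1, 307.4]
orientation: [[-1.0, 0.023, 0.0], [0.023, 1.0, 0.0], [-0.0, 0.0, -1.0]]
wrist_force: [0.2, 1.6, -1.4]
width: 15.5
gripper_force: 60.0
```

>>> step_arm --moves '[[[0,0,25],0],[[0,0,55],0],[[0,0,75],0],[[0,0,75],0],[[0,0,75],0]]'

```text
time: 28.98
position: [526.1, -352.6, 233.2]
orientation: [[-1.0, 0.021, 0.002], [0.021, 1.0, -0.0], [-0.002, -0.0, -1.0]]
wrist_force: [-1.0, -0.4, -1.1]
width: 15.4
gripper_force: 60.0
```

```bash
python3 - <<'E'
from h import *
to(525,-354.8,206,178.7)
P=manip.observe()["position"]
d=manip.get_image("scene"); T=np.linalg.inv(d["T"])
def px(p): c=T[:3,:3]@p+T[:3,3]; u=d["camera_matrix"]@c; return u[:2]/u[2]
t=px(P-[0,0,98]); h=px(np.array([525,-354.8,95])); print("tip",t,"hole",h,"hole seen",plane(d,(239.2,157.7),95).round(1))
o=(h-[35,32]).astype(int); print(o)
cv2.imwrite("pics/c6.png",cv2.resize(d["image"][o[1]:o[1]+50,o[0]:o[0]+70],None,fx=10,fy=10,interpolation=2)[:,:,::-1])
E
```

```text
t 28.98 pos [ 526.1 -352.6  233.2] yaw 178.82 w 15.4 F [-1.  -0.4 -1.1] M [-0.029 -0.001 -0.004] q7 127.8
shift [ 1.1 -2.3 27.2] turn 0.0021
tip [238.02428246 149.06008853] hole [238.96278635 158.93237752] hole seen [ 522.7 -358.    95. ]
[203 126]
```

View pics/c6.png

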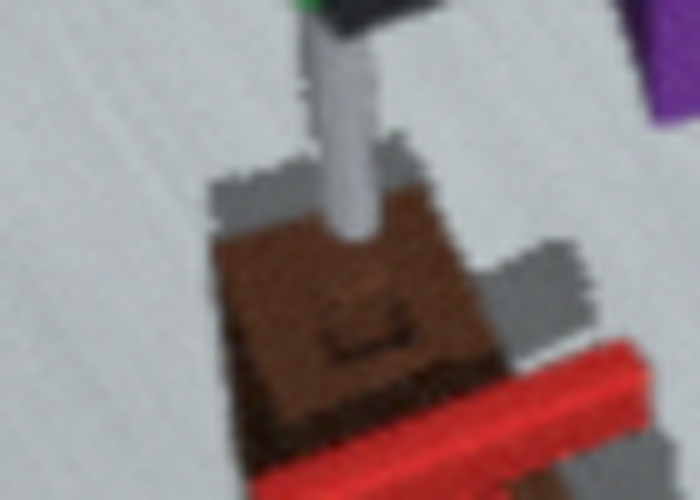

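The tip is at crop (355,235), which is (238.5,149.3). The hole centre is at crop (367,315), which is (239.7,157.5), about 2–3 mm off the original grasp pose in −x and −y. I aim between the two.

>>> step_arm --moves '[[[1,-2,5],0],[[2,-3.4,15],0],[[2,-3.4,30],0],[[2,-3.4,30],0],[[2,-3.4,30],0]]'

```text
time: 29.65
position: [523.2, -356.5, 201.9]
orientation: [[-1.0, 0.022, -0.0], [0.022, 1.0, 0.0], [0.0, 0.0, -1.0]]
wrist_force: [-1.0, -0.1, -2.6]
width: 15.2
gripper_force: 60.0
```

```bash
python3 - <<'E'
from h import *
to(524,-356,190,178.7)
E
```

```text
t 29.65 pos [ 523.2 -356.5  201.9] yaw 178.75 w 15.2 F [-1.  -0.1 -2.6] M [-0.024 -0.053 -0.004] q7 128.8
shift [-0.8  0.5 11.9] turn 0.0009
```

>>> step_arm --moves '[[[-0.7,0.4,3],0],[[-0.7,0.4,7],0],[[-0.7,0.4,11],0],[[-0.7,0.4,15],0],[[-0.7,0.4,15],0]]'

```text
time: 30.28
position: [523.6, -355.9, 186.6]
orientation: [[-1.0, 0.022, -0.001], [0.022, 1.0, 0.0], [0.001, 0.0, -1.0]]
wrist_force: [-0.3, 0.1, -1.9]
width: 15.4
gripper_force: 60.0
```

```bash
python3 - <<'E'
from h import *
to(524,-356,107,178.7)
E
```

```text
t 30.27 pos [ 523.6 -355.9  186.6] yaw 178.75 w 15.4 F [-0.3  0.1 -1.9] M [ 0.016 -0.049  0.022] q7 129.0
shift [-0.5 -0.1 79.6] turn 0.0009
```

The tip is 6 mm below the block's top with no force, so it is in the hole. I continue down.

>>> step_arm --moves '[[[-0.3,0,8],0],[[-0.3,0,18],0],[[-0.3,0,30],0],[[-0.3,0,40],0],[[-0.3,0,45],0]]'

```text
time: 30.9
position: [523.8, -355.8, 141.0]
orientation: [[-1.0, 0.022, -0.001], [0.022, 1.0, 0.001], [0.001, 0.001, -1.0]]
wrist_force: [-0.3, 0.9, -2.2]
width: 15.3
gripper_force: 60.0
```

>>> step_arm --moves '[[[0,0,8],0],[[0,0,16],0],[[0,0,24],0],[[0,0,29],0],[[0,0,30],0]]'

```text
time: 31.52
position: [524.0, -356.0, 111.6]
orientation: [[-1.0, 0.022, -0.0], [0.022, 1.0, 0.0], [0.0, 0.0, -1.0]]
wrist_force: [0.3, -0.2, -1.8]
width: 15.3
gripper_force: 60.0
```

```bash
python3 - <<'E'
from h import *
to(524,-356,107,178.7)
E
```

```text
t 31.52 pos [ 524.  -356.   111.6] yaw 178.75 w 15.3 F [ 0.3 -0.2 -1.8] M [ 0.062  0.018 -0.01 ] q7 130.5
shift [-0.  -0.   4.6] turn 0.0009
```

>>> step_arm --moves '[[[0,0,1.5],0],[[0,0,3],0],[[0,0,3.5],0],[[0,0,3.5],0]]'

```text
time: 32.02
position: [524.2, -356.1, 108.6]
orientation: [[-1.0, 0.022, 0.0], [0.022, 1.0, -0.0], [-0.0, -0.0, -1.0]]
wrist_force: [-0.1, 0.1, -0.7]
width: 15.2
gripper_force: 60.0
```

>>> step_arm --moves '[[[0,0,0.5],0],[[0,0,1],0],[[0,0,1.2],0],[[0,0,1.2],0]]'

```text
time: 32.52
position: [524.1, -356.1, 107.3]
orientation: [[-1.0, 0.022, 0.0], [0.022, 1.0, -0.0], [-0.0, -0.0, -1.0]]
wrist_force: [0.5, 0.3, -2.0]
width: 15.0
gripper_force: 60.0
```

>>> step_arm --moves '[[[0,0,0.5],0],[[0,0,1],0],[[0,0,1],0],[[0,0,1],0]]'

```text
time: 33.02
position: [524.2, -356.2, 106.7]
orientation: [[-1.0, 0.022, 0.0], [0.022, 1.0, -0.0], [-0.0, -0.0, -1.0]]
wrist_force: [-1.1, 0.8, 3.9]
width: 15.1
gripper_force: 60.0
```

```bash
python3 - <<'E'
from h import *
to(524,-356,107,178.7)
E
```

```text
t 33.02 pos [ 524.2 -356.2  106.7] yaw 178.75 w 15.1 F [-1.1  0.8  3.9] M [0.253 0.323 0.02 ] q7 130.6
shift [ 0.2  0.2 -0.3] turn 0.0009
```

The collar contacts at the original height (106.7), so I release and retreat.

>>> step_arm --moves '[[[0,0,-0.5],0],[[0,0,-0.5],0],[[0,0,-0.5],0],[[0,0,-0.5],0]]' --fingers 0.45

```text
time: 33.52
position: [524.2, -356.0, 106.7]
orientation: [[-1.0, 0.022, -0.0], [0.022, 1.0, -0.0], [0.0, -0.0, -1.0]]
wrist_force: [-0.1, 0.8, 0.2]
width: 39.4
gripper_force: 0.0
```

>>> step_arm --moves '[[[0,0,-10],0],[[0,0,-30],0],[[0,0,-60],0],[[0,0,-100],0],[[0,0,-140],0]]'

```text
time: 34.15
position: [524.2, -356.3, 249.8]
orientation: [[-1.0, 0.022, 0.001], [0.022, 1.0, -0.001], [-0.001, -0.001, -1.0]]
wrist_force: [-0.1, 0.4, 0.7]
width: 39.9
gripper_force: 0.0
```

>>> step_arm --moves '[[[20,40,-10],0],[[40,90,-20],0],[[50,140,-20],0],[[50,190,-20],0],[[50,230,-20],0]]'

```text
time: 34.78
position: [479.3, -123.2, 268.5]
orientation: [[-1.0, 0.021, 0.002], [0.021, 1.0, 0.0], [-0.002, 0.0, -1.0]]
wrist_force: [1.0, 0.4, -0.3]
width: 39.6
gripper_force: 0.0
```

```bash
python3 - <<'E'
from h import *
d=manip.get_image("scene")
cv2.imwrite("pics/c7.png",cv2.resize(d["image"][60:420,40:480],None,fx=1.7,fy=1.6)[:,:,::-1])
d2=manip.get_image("top")
for n,e,p in(("scene",d,(238,150,32)),("top",d2,(382,206,32))):
    m=mask(e,(50,90,30),(75,255,255),p); ys,xs=np.nonzero(m); print(n,cv2.minAreaRect(np.c_[xs,ys].astype(np.float32)))
to(524,-356,107,178.7)
E
```

```text
scene ((239.60723876953125, 152.34719848632812), (16.413639068603516, 39.920867919921875), 68.74949645996094)
top ((380.0, 206.0), (42.0, 12.0), 90.0)
t 34.88 pos [ 479.8 -120.4  268.2] yaw 179.13 w 39.9 F [ 0.  -0.2  0.3] M [ 0.007  0.014 -0.   ] q7 102.8
shift [ -47.5 -235.2  160.8] turn 0.0075
```

View pics/c7.png

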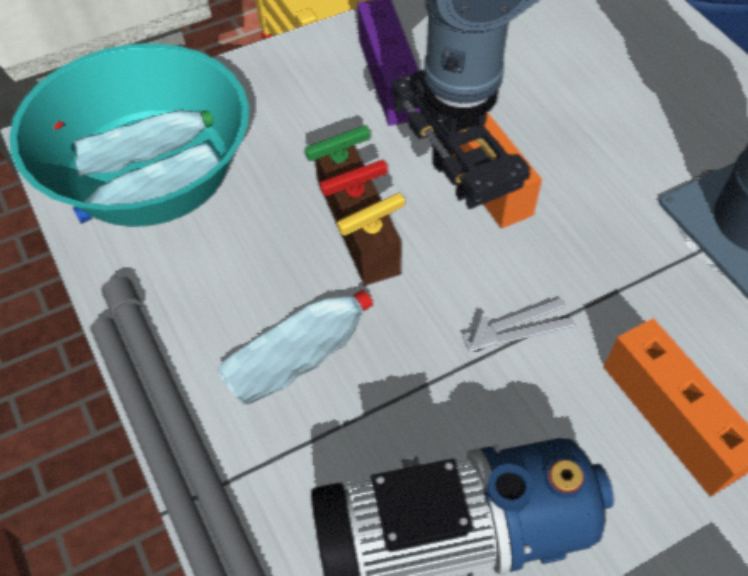

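The green key is upright in its hole within 0.5 px of where it started, and everything else is unmoved. Handing in.

```bash
python3 -c "
from plant import manip
print(manip.hand_in())"
```

```text
the job is handed in; nothing more can be done
None
```

The plug is tight on its stop (last torque reading 0.47 N m), the green key is back upright on its collar in its own hole, nothing else looks moved in the final picture, and the job was handed in at about 35 s; no verdict came back.

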